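# Set the injection pump's sprocket to its timing mark

### The job

The diesel injection pump in the bench stand has to be set to its timing mark before it goes out: with one fingertip push gently on a spoke of the toothed sprocket on top and turn it clockwise, as seen from above, until the yellow paint mark on its rim lines up with the red pointer, to within half a tooth. Turn it clockwise only, never back. Do not pinch or grip the sprocket, and do not lift, shift or knock anything: the stand, the spray can, the bottle, the carton and the spanner stay where they are; finish with the finger clear of the sprocket.

Things in the scene. Friction and masses are not known exactly. Their poses are not given: they have to be found in the camera images.
- pump_stand: Diesel injection pump hung shaft-up in a blue steel bench stand, loose on the bench (about 10 kg in all; a gentle push does not shift it). Origin: centre of the underside, straight below the sprocket's axis; z up, timing pointer on the -x side. Base 200 (x) x 190 (y) mm; blue top plate x -125 to 75, y +-80 mm, upper face 200 mm above the bench, bolt heads at radius 45 mm up to 207 mm.
- pointer_tip (a point): Tip of the red timing pointer, an upright strip 16 mm wide on the stand's top plate whose pointed nib aims level at the sprocket's axis. The tip lies 95 mm from the axis, just outside the teeth, on the stand's -x axis, 246 mm above the bench (pointer's highest point, level with the rim's top).
- sprocket (a joint): Sprocket angle in rad about its upright axis: 0 with the mark exactly at the pointer, growing clockwise seen from above. Starts between -2.7 and -0.8 (mark 46 to 155 degrees short of the pointer). No stops (a full turn is 6.283). Dry friction of about 0.25 N m (5 N pushed at 50 mm radius): it stays where it is left and does not coast.
- spoke_hub (a point): Centre of the sprocket on its axis, level with the rim's top face, 246 mm above the bench. Grey steel sprocket, 44 teeth, 182 mm over the teeth; rim 222 to 246 mm above the bench, inner radius 76, outer 88 mm. Hub of radius 23 mm, with a nut of radius 12 mm rising to 262 mm. Three straight spokes, 120 degrees apart, run from hub to rim.
- marked_spoke (a point): Middle of the spoke that points at the yellow mark: on its upper face, 50 mm from the axis, 243 mm above the bench. Each of the 3 spokes is 18 mm wide with upright flanks, from 227 to 243 mm above the bench. Between spokes are open windows (radius 23 to 76 mm) with free space below them down to the top plate (200 mm; bolt heads 207 mm). Turns with the sprocket.
- timing_mark (a point): Centre of the yellow paint mark, 12 mm (radial) by 10 mm, on the top face of the sprocket's rim, at radius 82 mm, 246 mm above the bench, at the outer end of one spoke. It turns with the sprocket.
- spray_can: Purple spray can with black cap and white band, 64 mm diameter, 186 mm tall, standing loose on the bench beside the stand. Origin: centre of its underside. Bystander.
- fluid_bottle: Dark green bottle with red cap and white label, 72 mm diameter, 165 mm tall, standing loose on the bench beside the stand. Origin: centre of its underside. Bystander.
- filter_box: Small cardboard carton with an orange band, 85 x 125 x 70 mm high, loose on the bench beyond the stand. Origin: centre of its underside. Bystander.
- spanner: Steel spanner, 190 mm long (along its own x), 8 mm thick, lying loose on the bench beyond and to the left of the stand. Origin: middle of its underside. Bystander.

How it is judged:
By the outcome, as a careful person would: the job done as asked, in the order asked, and still so for the second after the job is handed in, with the robot touching nothing.
It also fails if it takes over 51 s, if anything falls off the work surface, if the arm or the gripper's body presses on something with over 40 N, if the wrist force passes 120 N, or if a joint passes its speed limit or range.

### The arm

A 6-joint arm with a two-finger parallel gripper is mounted at the origin on the work surface. World frame = base frame: x ahead of the robot, y to its left, z up, the work surface at z = 0. Lengths are in mm, angles in degrees, forces in N, time in s.
With the tool pointing down it reaches from about 300 to 850 mm from the base axis. Payload 4.2 kg.
Tool frame: the origin (TCP) lies on the centre line of the jaws, within the pads' length; the fingertips stand 14 mm ahead of it and the grasp point (between the pads) lies 5 mm behind it (env.finger_overhang is the z of the fingertips in the tool frame, in mm); z points along the fingers, y is the line along which they close (so a half turn about z gives the same grasp; the last joint's range is limited). The gripper opens to 91 mm and grips with 3 to 60 N. Pads are 32 mm wide; open, the fingers measure 118 mm over their backs; the gripper's body (76 mm by 178 mm) begins 60 mm behind the grasp point.
Start: joints at [73.224, 18.312, 89.639, -0, 72.044, -1.146], TCP at [154.923, 553.751, 227.976] pointing down, gripper open.
Joint ranges: [-177.97, 177.97], [-48.28, 115.42], [12.27, 149.76], [-77.06, 257.06], [2.81, 150.46], [-146.56, 146.56]. Speed limits (degrees/s): [147.25, 147.25, 180, 180, 180, 180].

### API

Orientations are given as [roll, pitch, yaw] about the fixed x, y, z axes, in that order (R = Rz(yaw) Ry(pitch) Rx(roll)).
In Python, from workcell import sensors, viewer, env gives the robot as it stands. The module is installed in compiled form; this text tells all that it offers.
- The arm moves only by the tool step_arm, never from a script. Its argument "plan" is one flat list of numbers, 6 for each row, row after row: the shift along the tool's x, y, z in cm, then the turn, a rotation vector about the tool's x, y, z in rad. In form: [x, y, z, wx, wy, wz, x, y, z, wx, wy, wz, ...]. A call has 1 to 5 rows; each row shifts and turns the commanded pose from where the row before left it, along the tool's axes as they then stand; what a row does not reach is not made up. A row lasts 1/12 s, in which the tool goes at most 41.7 mm and 7.16 degrees, less where a joint would pass 70% of its speed; a pose out of reach is approached as far as the arm can. A call is refused whole if a number of a shift passes 4.17 or a number of a turn 0.125, either way. A call with a gripper value outside its range is refused whole. "hand" is the finger opening in cm, from 0 to 9.12, set as the call begins (left out, the last holds). The fingers move at their own pace and stop on an object; "newtons" is the grip in N (left out, the last holds). Time passes only in rows, so rows that do not move let the fingers close. It gives the time, the measured TCP pose, the force, the opening and the grip force at its end, in the units of the state.
- sensors.state(): the state, without advancing time (a new reading comes with each control period).
- viewer.grab_frame(name): name is "side" or "top"; returns a dict with "img" (480x640x3 uint8, red, green, blue), "fx", "fy", "cx", "cy" (pixels), "k1" (the pictures are not rectified: a ray, as slopes to the right and down, at radius r is drawn at 1 + k1 r^2 times it, then the intrinsics apply), "position" and "attitude" of the camera in the world. Camera axes: x right, y down, z forward; pixel columns grow to the right and rows downward; lengths in mm; the calibration is good to about 2 mm. A picture is of the moment at which its call begins. There is no depth.
- env.job_done(): hands the job in; it is judged then, once.
Trained networks look in a picture, given as the dict that the camera call returned (one of the last four; its "shot" number tells which), for a name from the list of things; names that differ only in an ending like _2 or _b are one class to them, and where a whole thing is asked for, a point or a joint stands for the part that bears it (a point fixed in the world has none). Each returns a list of dicts, best first, with "score" (0 to 1); they miss things now and then, are a little off and sometimes report something else, mostly with a low value. They report only what shows in the picture. A call takes as long as a camera call.
- viewer.boxes_of(name, picture): "location" ([column, row] in pixels, amid what is visible of it).
- viewer.pinpoint(name, picture): "location" ([column, row] in pixels: a listed point, or the origin of a listed thing).
The state is a dict: "time_s": time; "qpos": joint angles; "qvel": joint speeds; "effort": joint torques, N m; "ee_pos": TCP position; "ee_rot": TCP orientation; "force": force on the tool from outside, world axes, zero at the start; "torque": the same for the moment, N m; "gripper_width": finger opening in mm; "gripper_force": force on a finger pad.
Only numpy, scipy, OpenCV 4.12 (cv2) and the standard library are available. Lean on these libraries where they do the work, as an engineer would, in place of code of your own. Each camera call takes 0.05 s, during which the arm holds its last target. There are 200 camera calls.

## Working session

There is one attempt and no reset: what is moved stays moved. The work goes in short steps, Python scripts to look and compute and a tool call to move; the robot and the scene stay as the last step left them, time stands still between calls to the robot, and variables do not carry over. Pictures are saved under pics/ and viewed, at most 10 in all, crops included, and the job is handed in when it is done.

Besides the shell and the picture viewer there is one more tool, called after "Request:" as name(argument=value, ...), one argument or row to a line, values as JSON. step_arm: Moves the arm, as the interface text tells. Its arguments: {"type":"object","properties":{"plan":{"type":"array","items":{"type":"number"}},"hand":{"type":"number"},"newtons":{"type":"number"}},"required":["plan"]}

```bash
mkdir -p pics
cat > h.py <<'E'
import numpy as np, cv2
from workcell import sensors, viewer, env
from scipy.spatial.transform import Rotation as R
def cam(p):
    a=np.array(p["attitude"],float)
    M=a if a.shape==(3,3) else R.from_euler('xyz',a,degrees=True).as_matrix()
    return np.array(p["position"],float),M
def ray(p,px):
    d=np.array([(px[0]-p["cx"])/p["fx"],(px[1]-p["cy"])/p["fy"]]); u=d.copy()
    for _ in range(20): u=d/(1+p["k1"]*(u@u))
    c,M=cam(p); return c,M@np.array([u[0],u[1],1])
def at_z(p,px,z):
    c,d=ray(p,px); return c+d*(z-c[2])/d[2]
def proj(p,X):
    c,M=cam(p); v=M.T@(np.array(X,float)-c); u=v[:2]/v[2]; u=u*(1+p["k1"]*(u@u))
    return np.array([u[0]*p["fx"]+p["cx"],u[1]*p["fy"]+p["cy"]])
Z=dict(pump_stand=0,pointer_tip=246,spoke_hub=246,marked_spoke=243,timing_mark=246,spray_can=0,fluid_bottle=0,filter_box=0,spanner=0)
def look(names,tag=None,cams=("top","side")):
    for n in cams:
        p=viewer.grab_frame(n)
        if tag: cv2.imwrite(f"pics/{tag}_{n}.png",p["img"][:,:,::-1])
        print(n,np.round(p["position"]),np.round(p["attitude"],2).tolist())
        for k in names:
            print(k,[(round(r["score"],2),np.round(r["location"]).tolist(),np.round(at_z(p,r["location"],Z[k]),0).tolist()) for r in viewer.pinpoint(k,p)[:2]])
E
python3 - <<'E'
from h import *
look(list(Z),"a")
s=sensors.state();print(s)
E
```

```text
top [ 508.   -4. 1183.] [-173.6, -0.67, -90.24]
pump_stand []
pointer_tip [(0.78, [312.0, 321.0], [468.0, 6.0, 246.0])]
spoke_hub [(0.95, [348.0, 284.0], [535.0, -61.0, 246.0])]
marked_spoke [(0.84, [367.0, 305.0], [497.0, -97.0, 243.0])]
timing_mark [(0.94, [379.0, 315.0], [478.0, -118.0, 246.0])]
spray_can []
fluid_bottle [(0.95, [196.0, 324.0], [452.0, 279.0, 0.0])]
filter_box [(0.87, [279.0, 177.0], [803.0, 86.0, 0.0]), (0.3, [349.0, 283.0], [545.0, -79.0, 0.0])]
spanner [(0.75, [184.0, 216.0], [706.0, 314.0, 0.0])]
side [282. 694. 599.] [-118.74, -0.42, -154.67]
pump_stand [(0.62, [365.0, 305.0], [534.0, -66.0, 0.0])]
pointer_tip [(0.78, [394.0, 221.0], [471.0, 5.0, 246.0]), (0.65, [364.0, 305.0], [432.0, 247.0, 246.0])]
spoke_hub [(0.83, [373.0, 201.0], [530.0, -55.0, 246.0])]
marked_spoke [(0.81, [397.0, 196.0], [498.0, -103.0, 243.0])]
timing_mark [(0.85, [413.0, 195.0], [470.0, -114.0, 246.0])]
spray_can [(0.78, [404.0, 257.0], [516.0, -292.0, 0.0])]
fluid_bottle [(0.57, [336.0, 449.0], [448.0, 283.0, 0.0])]
filter_box [(0.59, [215.0, 310.0], [810.0, 86.0, 0.0])]
spanner [(0.68, [182.0, 407.0], [703.0, 319.0, 0.0])]
{'time_s': 1.0, 'qpos': array([ 7.32238226e+01,  1.83114860e+01,  8.96384376e+01,  2.00921927e-03,
        7.20437730e+01, -1.14489936e+00]), 'qvel': array([ 0.00742266,  0.01708072, -0.04680984,  0.00402706,  0.03127729,
       -0.10659659]), 'effort': array([-1.32720561e-04, -4.12374008e+01, -2.32232380e+01,  7.27442326e-02,
        3.76516662e-02,  2.07498726e-05]), 'ee_pos': array([154.9162976 , 553.75968766, 227.98389789]), 'ee_rot': array([ 1.79993660e+02, -1.78509375e-03,  1.64368103e+02]), 'force': array([-0.3929976 , -0.13940018, -0.41536091]), 'torque': array([-0.03098134,  0.04869367,  0.05160182]), 'gripper_force': 0.0, 'gripper_width': 91.00248548456655}
```

View pics/a_top.png

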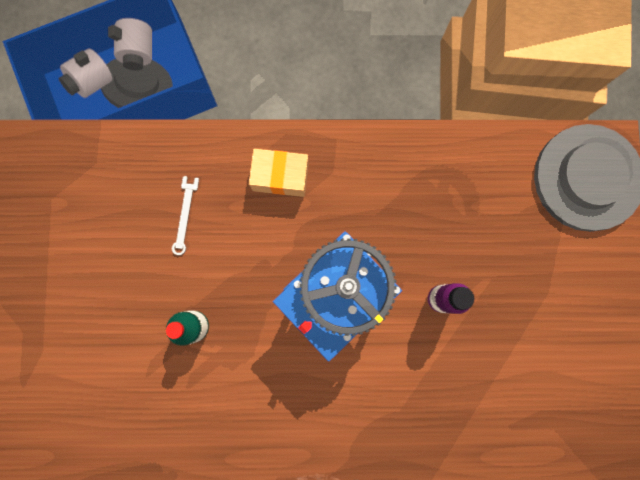

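View pics/a_side.png

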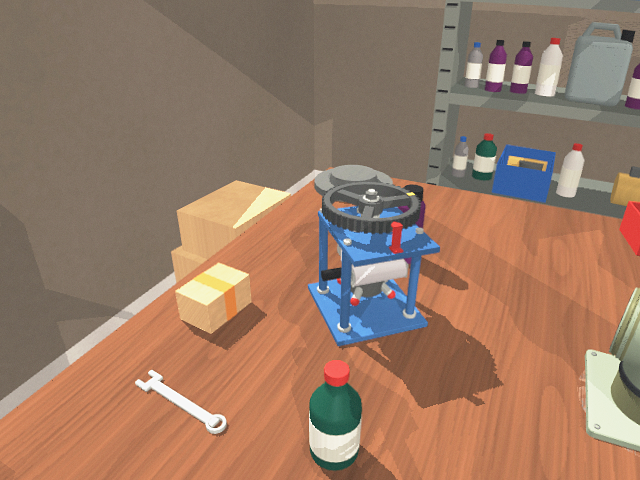

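Top view: hub at (348,284), yellow mark at (379,315), red pointer at (312,321). The spokes point to about 226° (marked), 346° and 106°, and the pointer is at 135°, so about 90° clockwise is needed. The side view agrees.

I'll lower one open finger into the window counter-clockwise of the 346° spoke, with the other finger outside the rim, and sweep it about the hub. First I raise and travel.

Request:
step_arm(
  plan=[-2.88, -1.99, -1.84, 0, 0, 0, -2.88, -1.99, -1.84, 0, 0, 0, -2.88, -1.99, -1.84, 0, 0, 0, -2.88, -1.99, -1.84, 0, 0, 0, -2.88, -1.99, -1.84, 0, 0, 0],
  hand=9.1,
)

```text
time_s: 1.42
ee_pos: [267.4, 417.7, 320.9]
ee_rot: [180.0, 0.0, 164.4]
force: [0.4, 0.4, -0.2]
gripper_width: 90.9
gripper_force: 0.0
```

Request:
step_arm(
  plan=[-2.88, -1.99, 0, 0, 0, 0, -2.88, -1.99, 0, 0, 0, 0, -2.88, -1.99, 0, 0, 0, 0, -2.88, -1.99, 0, 0, 0, 0, -2.88, -1.99, 0, 0, 0, 0],
)

```text
time_s: 1.83
ee_pos: [379.4, 283.0, 320.2]
ee_rot: [180.0, 0.0, 164.4]
force: [0.0, -0.1, -0.2]
gripper_width: 91.2
gripper_force: 0.0
```

Request:
step_arm(
  plan=[-2.88, -1.99, 0, 0, 0, 0, -2.88, -1.99, 0, 0, 0, 0, -2.88, -1.99, 0, 0, 0, 0, -2.88, -1.99, 0, 0, 0, 0, -2.88, -1.99, 0, 0, 0, 0],
)

```text
time_s: 2.25
ee_pos: [491.4, 148.3, 320.1]
ee_rot: [180.0, 0.0, 164.4]
force: [0.5, -0.1, -0.2]
gripper_width: 91.2
gripper_force: 0.0
```

Request:
step_arm(
  plan=[-2.88, -1.99, 0, 0, 0, 0, -2.88, -1.99, 0, 0, 0, 0, -2.88, -1.99, 0, 0, 0, 0, -2.88, -1.99, 0, 0, 0, 0, -2.88, -1.99, 0, 0, 0, 0],
)

```text
time_s: 2.67
ee_pos: [603.2, 13.7, 320.0]
ee_rot: [180.0, 0.0, 164.4]
force: [0.2, 0.8, 1.4]
gripper_width: 91.6
gripper_force: 0.0
```

Request:
step_arm(
  plan=[0, 0, 0, 0, 0, 0.1, 0, 0, 0, 0, 0, 0.1, 0, 0, 0, 0, 0, 0.1, 0, 0, 0, 0, 0, 0.1, 0, 0, 0, 0, 0, 0.1],
)

```text
time_s: 3.08
ee_pos: [602.4, 15.1, 319.8]
ee_rot: [-180.0, -0.0, 135.4]
force: [-0.3, -0.1, 0.5]
gripper_width: 90.7
gripper_force: 0.0
```

Run:
```python
from h import *
look(["spoke_hub","pointer_tip","timing_mark","marked_spoke"],"b")
print(sensors.state()["ee_pos"])
a=[cv2.imread(f"pics/b_{n}.png") for n in("top","side")]
c=[cv2.resize(a[0][200:400,250:450],(400,400)),cv2.resize(a[1][100:300,270:470],(400,400))]
cv2.imwrite("pics/b.png",np.hstack(c))
```

```text
top [ 508.   -4. 1183.] [-173.6, -0.67, -90.24]
spoke_hub [(0.92, [348.0, 284.0], [537.0, -62.0, 246.0])]
pointer_tip [(0.87, [311.0, 323.0], [465.0, 8.0, 246.0])]
timing_mark [(0.71, [379.0, 319.0], [471.0, -119.0, 246.0])]
marked_spoke [(0.65, [369.0, 305.0], [498.0, -101.0, 243.0])]
side [282. 694. 599.] [-118.74, -0.42, -154.67]
spoke_hub [(0.78, [371.0, 201.0], [532.0, -56.0, 246.0])]
pointer_tip [(0.75, [392.0, 222.0], [472.0, 13.0, 246.0]), (0.74, [364.0, 307.0], [431.0, 250.0, 246.0])]
timing_mark [(0.78, [413.0, 195.0], [470.0, -116.0, 246.0])]
marked_spoke [(0.76, [395.0, 198.0], [499.0, -93.0, 243.0]), (0.35, [395.0, 220.0], [471.0, -5.0, 243.0])]
[602.38476189  15.32499728 319.95578355]
```

View pics/b.png

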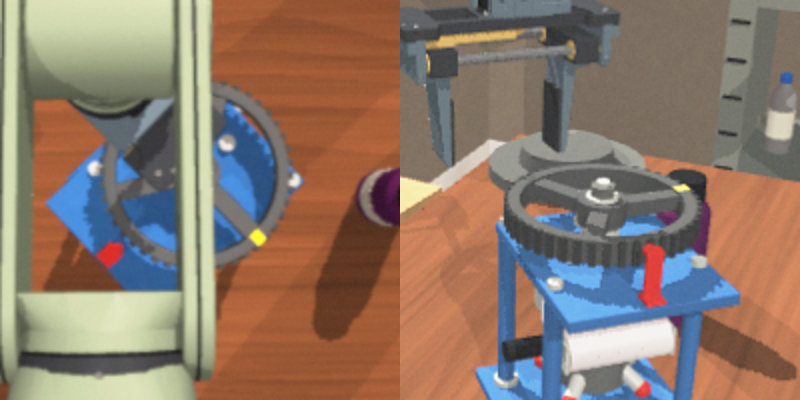

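The side crop shows the inner finger over the far-left window, and the top crop still shows mark and pointer clearly. The TCP is 102 mm from the hub at 47°, as planned. Lowering 84 mm.

Request:
step_arm(
  plan=[0, 0, 1.6, 0, 0, 0, 0, 0, 1.6, 0, 0, 0, 0, 0, 1.4, 0, 0, 0, 0, 0, 1.0, 0, 0, 0, 0, 0, 0.6, 0, 0, 0],
)

```text
time_s: 4.0
ee_pos: [601.9, 15.3, 256.6]
ee_rot: [-179.9, -0.1, 135.7]
force: [-0.4, 0.5, 0.4]
gripper_width: 91.0
gripper_force: 0.0
```

Request:
step_arm(
  plan=[0, 0, 0.6, 0, 0, 0, 0, 0, 0.5, 0, 0, 0, 0, 0, 0.5, 0, 0, 0, 0, 0, 0.4, 0, 0, 0, 0, 0, 0.2, 0, 0, 0],
)

```text
time_s: 4.42
ee_pos: [602.4, 15.3, 235.6]
ee_rot: [-180.0, -0.0, 135.7]
force: [-0.4, 1.2, 0.0]
gripper_width: 90.9
gripper_force: 0.0
```

Request:
step_arm(
  plan=[-0.815, -0.033, 0, 0, 0, 0.08, -0.815, -0.033, 0, 0, 0, 0.08, -0.815, -0.033, 0, 0, 0, 0.08, -0.815, -0.033, 0, 0, 0, 0.08, -0.51, -0.013, 0, 0, 0, 0.05],
)

```text
time_s: 4.83
ee_pos: [624.6, -16.0, 236.1]
ee_rot: [180.0, 0.0, 114.3]
force: [-0.7, -0.5, -0.4]
gripper_width: 91.2
gripper_force: 0.0
```

Request:
step_arm(
  plan=[-0.41, -0.008, 0, 0, 0, 0.04, -0.41, -0.008, 0, 0, 0, 0.04, -0.41, -0.008, 0, 0, 0, 0.04, -0.41, -0.008, 0, 0, 0, 0.04, -0.41, -0.008, 0, 0, 0, 0.04],
)

```text
time_s: 5.25
ee_pos: [630.8, -35.0, 236.2]
ee_rot: [180.0, 0.0, 103.0]
force: [0.6, 0.2, 0.3]
gripper_width: 90.6
gripper_force: 0.0
```

Request:
step_arm(
  plan=[-0.51, -0.013, 0, 0, 0, 0.05, -0.51, -0.013, 0, 0, 0, 0.05, -0.51, -0.013, 0, 0, 0, 0.05, -0.51, -0.013, 0, 0, 0, 0.05, -0.51, -0.013, 0, 0, 0, 0.05],
)

```text
time_s: 5.67
ee_pos: [634.6, -58.1, 236.4]
ee_rot: [179.8, -0.3, 88.6]
force: [2.6, 5.0, 0.5]
gripper_width: 91.4
gripper_force: 3.0
```

Request:
step_arm(
  plan=[-0.51, -0.013, 0, 0, 0, 0.05, -0.51, -0.013, 0, 0, 0, 0.05, -0.51, -0.013, 0, 0, 0, 0.05, -0.51, -0.013, 0, 0, 0, 0.05, -0.51, -0.013, 0, 0, 0, 0.05],
)

```text
time_s: 6.08
ee_pos: [631.6, -83.7, 236.5]
ee_rot: [179.7, -0.3, 74.2]
force: [4.7, 4.7, -1.8]
gripper_width: 91.0
gripper_force: 3.0
```

Request:
step_arm(
  plan=[-0.51, -0.013, 0, 0, 0, 0.05, -0.51, -0.013, 0, 0, 0, 0.05, -0.51, -0.013, 0, 0, 0, 0.05, -0.51, -0.013, 0, 0, 0, 0.05, -0.51, -0.013, 0, 0, 0, 0.05],
)

```text
time_s: 6.5
ee_pos: [622.2, -107.8, 236.6]
ee_rot: [179.7, -0.3, 59.9]
force: [6.2, 2.4, -0.3]
gripper_width: 90.9
gripper_force: 3.0
```

```bash
cat > m.py <<'E'
import sys
from h import *
t=sys.argv[1]
look(["spoke_hub","pointer_tip","timing_mark","marked_spoke"],t)
s=sensors.state(); d=s["ee_pos"][:2]-[533,-59]; print(s["ee_pos"],s["ee_rot"],np.hypot(*d),np.degrees(np.arctan2(d[1],d[0])),s["force"])
a=[cv2.imread(f"pics/{t}_{n}.png") for n in("top","side")]
c=[cv2.resize(a[0][200:400,250:450],(400,400)),cv2.resize(a[1][130:280,300:450],(400,400))]
cv2.imwrite(f"pics/{t}.png",np.hstack(c))
E
python3 m.py c
```

```text
top [ 508.   -4. 1183.] [-173.6, -0.67, -90.24]
spoke_hub [(0.89, [349.0, 284.0], [537.0, -64.0, 246.0])]
pointer_tip [(0.75, [312.0, 322.0], [467.0, 5.0, 246.0])]
timing_mark [(0.48, [310.0, 324.0], [463.0, 10.0, 246.0])]
marked_spoke [(0.19, [441.0, 297.0], [512.0, -237.0, 243.0])]
side [282. 694. 599.] [-118.74, -0.42, -154.67]
spoke_hub [(0.88, [371.0, 201.0], [532.0, -52.0, 246.0])]
pointer_tip [(0.82, [394.0, 222.0], [467.0, 10.0, 246.0])]
timing_mark [(0.95, [417.0, 209.0], [446.0, -58.0, 246.0])]
marked_spoke [(0.61, [397.0, 207.0], [483.0, -55.0, 243.0])]
[ 621.32051429 -108.35124309  236.44676299] [ 1.79794940e+02 -1.41785622e-01  6.01503623e+01] 101.1734077653017 -29.195341308706638 [4.58556579 1.43565605 0.31206437]
```

View pics/c.png

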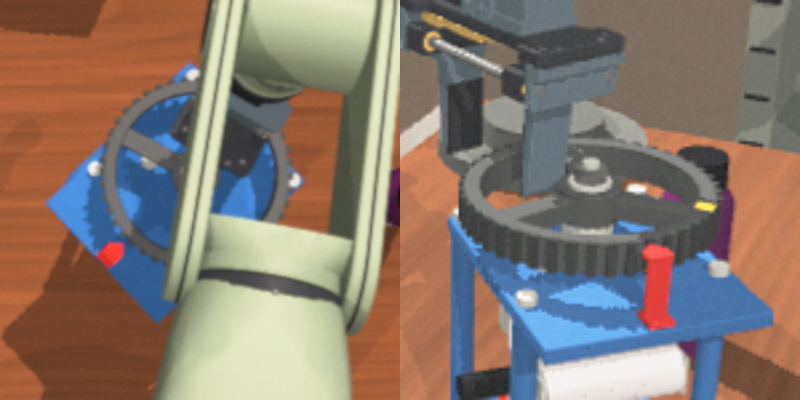

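The side crop shows the mark at about (417,209), at world angle ~181°. It has turned ~46° clockwise, with ~45° left, and nothing has shifted. I'll turn 37° more, then look again.

Request:
step_arm(
  plan=[-0.51, -0.013, 0, 0, 0, 0.05, -0.51, -0.013, 0, 0, 0, 0.05, -0.51, -0.013, 0, 0, 0, 0.05, -0.51, -0.013, 0, 0, 0, 0.05, -0.51, -0.013, 0, 0, 0, 0.05],
)

```text
time_s: 7.42
ee_pos: [606.4, -128.9, 236.5]
ee_rot: [179.8, -0.2, 45.7]
force: [6.6, 1.3, -0.8]
gripper_width: 90.9
gripper_force: 3.0
```

Request:
step_arm(
  plan=[-0.51, -0.013, 0, 0, 0, 0.05, -0.51, -0.013, 0, 0, 0, 0.05, -0.51, -0.013, 0, 0, 0, 0.05, -0.51, -0.013, 0, 0, 0, 0.05, -0.51, -0.013, 0, 0, 0, 0.05],
)

```text
time_s: 7.83
ee_pos: [586.3, -145.0, 236.5]
ee_rot: [179.8, -0.3, 31.3]
force: [5.3, 1.5, -1.3]
gripper_width: 91.1
gripper_force: 2.9
```

Request:
step_arm(
  plan=[-0.306, -0.005, 0, 0, 0, 0.03, -0.306, -0.005, 0, 0, 0, 0.03, -0.306, -0.005, 0, 0, 0, 0.03, -0.306, -0.005, 0, 0, 0, 0.03, -0.306, -0.005, 0, 0, 0, 0.03],
)

```text
time_s: 8.25
ee_pos: [572.6, -151.9, 236.4]
ee_rot: [179.9, -0.3, 22.8]
force: [6.2, 0.2, -1.6]
gripper_width: 91.2
gripper_force: 2.7
```

```bash
sed -i 's/130:280,300:450/160:260,340:440/' m.py; python3 m.py d
```

```text
top [ 508.   -4. 1183.] [-173.6, -0.67, -90.24]
spoke_hub []
pointer_tip [(0.86, [310.0, 319.0], [472.0, 10.0, 246.0])]
timing_mark [(0.72, [320.0, 324.0], [463.0, -9.0, 246.0])]
marked_spoke [(0.67, [333.0, 306.0], [496.0, -33.0, 243.0])]
side [282. 694. 599.] [-118.74, -0.42, -154.67]
spoke_hub [(0.57, [374.0, 201.0], [528.0, -57.0, 246.0])]
pointer_tip [(0.74, [393.0, 221.0], [470.0, 7.0, 246.0])]
timing_mark [(0.85, [397.0, 217.0], [469.0, -9.0, 246.0])]
marked_spoke [(0.57, [384.0, 213.0], [497.0, -22.0, 243.0])]
[ 572.017785   -151.88784106  236.31519332] [ 1.79912103e+02 -1.44604608e-01  2.29182590e+01] 100.74988120795905 -67.21502939817022 [ 4.74010855 -0.13807563 -0.8660151 ]
```

View pics/d.png

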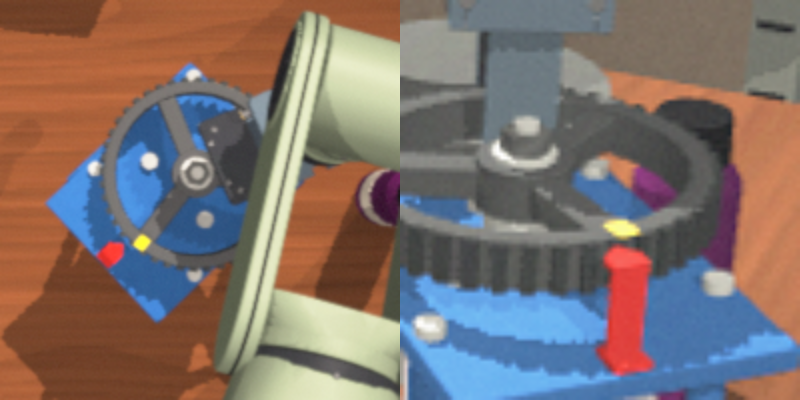

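The marks are close: yellow at about (321,321) and pointer at (306,327) in the top picture. Next I measure the remaining angle by colour segmentation and a rim fit.

```bash
cat > f.py <<'E'
import sys
from h import *
from scipy.optimize import minimize
def go(cams=("top","side")):
  for n in cams:
    p=viewer.grab_frame(n); im=cv2.cvtColor(p["img"],cv2.COLOR_RGB2HSV).astype(int)
    h0=np.array([533,-59.]);c=proj(p,[*h0,246])
    yy,xx=np.mgrid[:480,:640]
    near=np.hypot(xx-c[0],yy-c[1])<75
    H,S,V=im[...,0],im[...,1],im[...,2]
    yel=near&(H>22)&(H<38)&(S>150)&(V>130); red=near&((H<6)|(H>174))&(S>180)&(V>90)
    P=lambda m,z:np.array([at_z(p,(x,y),z)[:2] for y,x in zip(*np.nonzero(m))])
    Y=P(yel,246).mean(0); Rr=P(red,246)
    # hub: rim annulus is grey (low saturation)
    g=cv2.GaussianBlur((S<70).astype(np.float32),(3,3),0)
    a=np.radians(np.arange(0,360,3))
    def cost(h):
        v=0
        for r,w in((78,1),(82,1),(86,1),(71,-.7),(66,-.7),(95,-.7),(99,-.7)):
            q=np.array([proj(p,[h[0]+r*np.cos(t),h[1]+r*np.sin(t),246]) for t in a],np.float32)
            v-=w*cv2.remap(g,q[:,:1],q[:,1:],1).mean()
        return v
    hub=minimize(cost,h0,method="Nelder-Mead",options=dict(initial_simplex=[h0,h0+[6,0],h0+[0,6]])).x
    ang=lambda q:np.degrees(np.arctan2(q[1]-hub[1],q[0]-hub[0]))%360
    d=np.hypot(*(Rr-hub).T); tip=Rr[np.argsort(d)[:5]].mean(0)
    print(n,"hub",hub.round(1),"Y",Y.round(1),yel.sum(),np.hypot(*(Y-hub)).round(1),ang(Y).round(1),"| red",len(Rr),Rr.mean(0).round(1),ang(Rr.mean(0)).round(1),"tip",tip.round(1),np.hypot(*(tip-hub)).round(1),ang(tip).round(1))
go()
E
python3 f.py
```

```text
top hub [531.9 -61.3] Y [469.2  -8.7] 40 81.9 140.0 | red 94 [458.2  18.9] 132.6 tip [464.9  10.3] 98.1 133.1f.py:13: RuntimeWarning: Mean of empty slice.
  Y=P(yel,246).mean(0); Rr=P(red,246)
  ret = ret.dtype.type(ret / rcount)
Traceback (most recent call last):
  File "f.py", line 27, in <module>
    go()
    ~~^^
  File "f.py", line 26, in go
    print(n,"hub",hub.round(1),"Y",Y.round(1),yel.sum(),np.hypot(*(Y-hub)).round(1),ang(Y).round(1),"| red",len(Rr),Rr.mean(0).round(1),ang(Rr.mean(0)).round(1),"tip",tip.round(1),np.hypot(*(tip-hub)).round(1),ang(tip).round(1))
                                                                                    ~~~^^^
  File "f.py", line 24, in <lambda>
    ang=lambda q:np.degrees(np.arctan2(q[1]-hub[1],q[0]-hub[0]))%360
                                       ~^^^
IndexError: invalid index to scalar variable.
```

Top view: rim radius is right (81.9 mm), with about 7° left. I'll advance 5°, then re-measure.

Request:
step_arm(
  plan=[-0.184, -0.002, 0, 0, 0, 0.018, -0.184, -0.002, 0, 0, 0, 0.018, -0.184, -0.002, 0, 0, 0, 0.018, -0.184, -0.002, 0, 0, 0, 0.018, -0.184, -0.002, 0, 0, 0, 0.018],
)

```text
time_s: 9.27
ee_pos: [563.5, -155.0, 236.3]
ee_rot: [179.9, -0.2, 17.7]
force: [5.6, 0.2, -1.7]
gripper_width: 91.3
gripper_force: 2.6
```

```bash
sed -i 's/(S>150)&(V>130)/(S>110)\&(V>130)/; s/^go()/go(sys.argv[2:])/' f.py; python3 f.py e top; python3 f.py e top side 2>&1 | grep -v Warn | head -3; sed -i 's/160:260,340:440/190:240,370:420/;s/200:400,250:450/290:350,290:350/' m.py; python3 m.py e
```

```text
top hub [531.9 -60.8] Y [474.4  -3.4] 49 81.3 135.0 | red 93 [458.3  19. ] 132.7 tip [464.9  10.3] 97.8 133.3
top hub [532.  -60.8] Y [474.9  -3. ] 44 81.2 134.6 | red 92 [458.3  18.9] 132.8 tip [464.9  10.3] 97.8 133.3
side hub [533.2 -55.8] Y [478.3  -3. ] 15 76.1 136.1 | red 209 [447.7  65. ] 125.3 tip [461.1  24. ] 107.6 132.1
top [ 508.   -4. 1183.] [-173.6, -0.67, -90.24]
spoke_hub [(0.89, [349.0, 284.0], [537.0, -63.0, 246.0])]
pointer_tip [(0.67, [311.0, 316.0], [477.0, 7.0, 246.0])]
timing_mark [(0.62, [316.0, 318.0], [475.0, -2.0, 246.0])]
marked_spoke [(0.73, [330.0, 303.0], [501.0, -27.0, 243.0])]
side [282. 694. 599.] [-118.74, -0.42, -154.67]
spoke_hub [(0.85, [370.0, 200.0], [535.0, -56.0, 246.0])]
pointer_tip [(0.85, [397.0, 217.0], [470.0, -10.0, 246.0])]
timing_mark [(0.68, [393.0, 217.0], [476.0, -7.0, 246.0])]
marked_spoke [(0.85, [379.0, 214.0], [503.0, -16.0, 243.0])]
[ 563.15105754 -154.99123364  236.27060849] [ 1.79949237e+02 -1.22608876e-01  1.77631702e+01] 100.61512414134923 -72.56238151913917 [ 5.49652665  0.71993402 -1.62793541]
```

View pics/e.png

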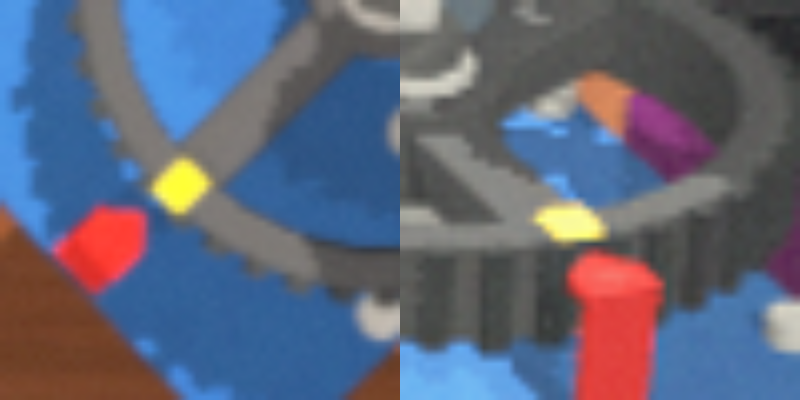

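The zoom shows the mark (top, about (317,318)) nearly in line with the nib, 1–2° short. I'll finish with 1.6°, back the finger away, then lift.

Request:
step_arm(
  plan=[-0.095, 0, 0, 0, 0, 0.0093, -0.095, 0, 0, 0, 0, 0.0093, -0.095, 0, 0, 0, 0, 0.0093, 0, 0, 0, 0, 0, 0],
)

```text
time_s: 10.25
ee_pos: [560.4, -155.8, 236.3]
ee_rot: [180.0, -0.1, 16.1]
force: [5.8, -0.7, -0.9]
gripper_width: 90.5
gripper_force: 2.4
```

```bash
python3 f.py g top; python3 f.py g top
```

```text
top hub [532.  -60.7] Y [476.4  -1.4] 47 81.3 133.2 | red 93 [458.3  19. ] 132.8 tip [464.9  10.3] 97.7 133.4
top hub [532.  -60.8] Y [476.6  -1.3] 46 81.3 133.0 | red 92 [458.3  18.9] 132.7 tip [464.9  10.3] 97.8 133.3
```

Aligned: mark at 133.1°, pointer at 132.8–133.3°. Now the finger backs off (away from the spoke) and lifts.

Request:
step_arm(
  plan=[0.3, -0.005, 0, 0, 0, -0.03, 0.51, -0.013, 0, 0, 0, -0.05, 0.51, -0.013, 0, 0, 0, -0.05, 0.51, -0.013, 0, 0, 0, -0.05, 0.51, -0.013, 0, 0, 0, -0.05],
)

```text
time_s: 10.77
ee_pos: [579.8, -146.8, 235.7]
ee_rot: [-179.9, 0.2, 29.5]
force: [-0.9, -0.3, 0.7]
gripper_width: 91.0
gripper_force: 0.0
```

Request:
step_arm(
  plan=[0.51, -0.013, 0, 0, 0, -0.05, 0.51, -0.013, 0, 0, 0, -0.05, 0, 0, -0.5, 0, 0, 0, 0, 0, -1, 0, 0, 0, 0, 0, -1.5, 0, 0, 0],
)

```text
time_s: 11.18
ee_pos: [588.2, -141.4, 265.7]
ee_rot: [-179.8, 0.2, 35.0]
force: [-0.4, 0.5, -0.7]
gripper_width: 90.9
gripper_force: 0.0
```

Request:
step_arm(
  plan=[0, 0, -1.5, 0, 0, 0, 0, 0, -2, 0, 0, 0, 0, 0, -2, 0, 0, 0, 0, 0, -1.5, 0, 0, 0, 0, 0, 0, 0, 0, 0],
)

```text
time_s: 11.6
ee_pos: [590.1, -142.0, 340.8]
ee_rot: [179.7, -0.2, 35.0]
force: [-0.7, -0.1, -0.4]
gripper_width: 91.1
gripper_force: 0.0
```

```bash
python3 f.py g top; python3 f.py g top; sed -i 's/290:350,290:350/200:400,250:450/;s/190:240,370:420/130:280,300:450/' m.py; python3 m.py k
```

```text
top hub [531.9 -61.4] Y [476.6  -1.3] 46 81.7 132.6 | red 92 [458.3  18.9] 132.5 tip [464.9  10.3] 98.2 133.0
top hub [531.8 -61.3] Y [476.6  -1.3] 46 81.6 132.6 | red 92 [458.3  18.9] 132.5 tip [464.9  10.3] 98.1 133.0
top [ 508.   -4. 1183.] [-173.6, -0.67, -90.24]
spoke_hub [(0.83, [346.0, 284.0], [537.0, -58.0, 246.0])]
pointer_tip [(0.93, [310.0, 322.0], [466.0, 10.0, 246.0])]
timing_mark [(0.81, [317.0, 313.0], [482.0, -4.0, 246.0])]
marked_spoke [(0.87, [330.0, 303.0], [501.0, -27.0, 243.0])]
side [282. 694. 599.] [-118.74, -0.42, -154.67]
spoke_hub [(0.94, [370.0, 200.0], [537.0, -59.0, 246.0])]
pointer_tip [(0.92, [392.0, 220.0], [473.0, 4.0, 246.0])]
timing_mark [(0.66, [364.0, 305.0], [432.0, 247.0, 246.0]), (0.55, [391.0, 220.0], [475.0, 3.0, 246.0])]
marked_spoke [(0.63, [383.0, 211.0], [500.0, -30.0, 243.0]), (0.63, [406.0, 257.0], [419.0, 107.0, 243.0])]
[ 589.50808906 -141.40154502  335.60611031] [-1.79971811e+02  1.91358757e-02  3.50037110e+01] 99.91585836007094 -55.5590373898504 [ 0.33833005 -0.35880478  0.50462434]
```

View pics/k.png

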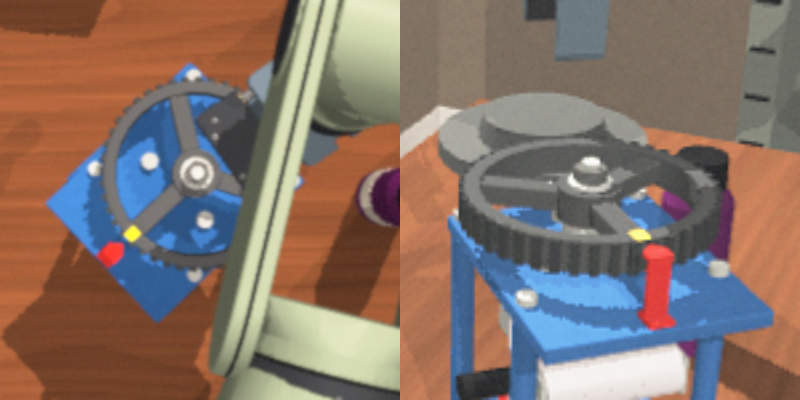

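The mark at about (316,317) sits in line with the pointer, within about 0.5°. The finger is well clear and the stand and spray can show no movement.

```bash
python3 -c "
from h import *
print(env.job_done())"
```

```text
the job is handed in; nothing more can be done
None
```

I turned the sprocket about 92° clockwise with one fingertip; the yellow mark lines up with the red pointer to within about 0.5° (half a tooth is 4.1°), the finger is clear, nothing else was touched, and the job is handed in.

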